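# Roll the round bar into the V-block and bring it up to the end stop

## Task

Roll the round aluminium bar across the bench by its side, up the ramp and over into the groove of the V-block, then push on its end so that it slides along the groove until it meets the end stop. Use only the outside of the fingers or the fingertips: do not lift or carry the bar and do not fling it. Leave the bar lying still in the groove against the stop, and leave the other things on the bench where they are.

Things in the scene. Friction and masses are not known exactly. Their poses are not given: they have to be found in the camera images.
- bar: round solid aluminium bar, 30 mm diameter, 120 mm long, flat ends, about 0.25 kg, lying on the bench to the right (-y) of the V-block. Origin at its centre; x is the bar's axis (ends at x -60 and +60 mm); y, z turn as it rolls. Its axis starts within about 0.2 rad of the V-block's x axis. Pushed at 4 cm/s it rolls up to 15 mm ahead of the finger
- v_block: steel V-block fixed to the bench. Origin on the bench under the middle of the groove; x along the groove, y the way the bar is rolled in, z up. Profile (y, z in mm), from x -70 to +70: ramp from (-70, 0) to (-16, 15), crest to (-12, 15), 45 degree flank down to (0, 3), 45 degree far flank up to (26, 29), flat to y 38. Open at the end x -70, end stop at x +70
- seat (a point): where the bar's centre must be at the end: in the groove, its end against the stop (V-block frame x 10, y 0, z 24.2 mm). Along the groove the bar slides when pushed on its end with about 1 to 3 N
- stop_face (a point): the point of the end stop that the bar's end meets (V-block frame x 70, y 0, z 24.2 mm). The stop is a fixed upright steel plate 8 mm thick (x 70 to 78), y -18 to 38, 36 mm high
- marker_pen: a blue and white marker pen, 17 x 135 x 16 mm, lying on the bench beyond the work. Bystander; origin at the centre of its underside
- tweezers: steel tweezers, 10 x 128 x 9 mm, lying beyond the work. Bystander; origin at the centre of the underside
- sand_block: a cork sanding block, 47 x 85 x 26 mm, to the left of the V-block. Bystander; origin at the centre of its underside
- casting_02: a small white plaster figure, 16 x 68 x 17 mm, lying on the robot's side of the work. Bystander; origin at the centre of its underside
- casting_00: another such white figure, 18 x 68 x 18 mm, lying on the robot's side of the work. Bystander; origin at the centre of its underside
- casting_39: another such white figure, 19 x 69 x 18 mm, lying to the left of the V-block. Bystander; origin at the centre of its underside
- masking_tape: a roll of masking tape, 100 mm across and 25 mm high, lying flat to the right of the work. Bystander; origin at the centre of its underside
- crest (a point): middle of the crest at the top of the ramp (V-block frame x 0, y -14, z 15 mm). Beyond it the bar drops about 6 mm into the groove and lies with its axis at y 0, z 24.2 mm, still 10 to 50 mm short of the end stop if rolled straight

How it is judged (in metres and radians):
On the way, in this order (a step that is already met when the one before it is completed fails the run):
1. the bar rolls (has turned about half a turn while on the bench) (angle between bar's own z axis and vertical above 2.2 rad and height (world z) of bar below 0.02 m), for 0.02 s.
2. the bar lies in the groove of the V-block (y of bar in the frame of v_block between -0.003 and 0.003 m and z of bar in the frame of v_block below 0.0265 m and angle between the x axis of bar and the x axis of v_block, either way round below 0.035 rad), for 0.2 s.
At the end, for the whole second after the job is handed in: the bar lies at rest down in the groove (axis within 3 mm of the groove's line and 0.035 rad of its direction), its end within 3 mm of the end stop (all of step 2 and z of bar in the frame of v_block above 0.021 m and x of bar in the frame of v_block above 0.007 m and linear speed of bar below 0.01 m/s and angular speed of bar below 0.2 rad/s); the robot touches nothing.
It fails at once if the bar is lifted or carried (its centre more than 42 mm above the bench; rolling over the crest it is at 30 mm) (height (world z) of bar above 0.042 m).
It fails at once if the bar is flung (faster than 0.6 m/s) (linear speed of bar above 0.6 m/s).
It fails at once if another thing on the bench is moved more than 20 mm (distance of any of marker_pen, tweezers, sand_block, casting_02, casting_00, casting_39, masking_tape from where it was at the start of the episode above 0.02 m).
It also fails if it takes over 61 s, if anything falls off the work surface, if the arm or the gripper's body presses on something with over 40 N, if the wrist force passes 120 N, or if a joint passes its speed limit or range.

## Robot

A 7-joint arm with a two-finger parallel gripper is mounted at the origin on a cart in front of the work surface, level with it; the furniture and walls round the work are solid. World frame = base frame: x ahead of the robot, y to its left, z up, the work surface at z = 0. Lengths are in mm, angles in rad, forces in N, time in s.
With the tool pointing down it reaches from about 400 to 875 mm from the base axis. Payload 4.4 kg.
Tool frame: the origin (TCP) lies midway between the tips of the shut fingers; the grasp point (between the pads) lies 19 mm behind it; z points along the fingers, y is the line along which they close (so a half turn about z gives the same grasp; the last joint's range is limited). The gripper opens to 85 mm and grips with 20 to 120 N. Pads are 22 mm wide; open, the fingers measure 114 mm over their backs; the gripper's body (76 mm by 85 mm) begins 54 mm behind the grasp point. The pads swing forward as they close: fully open they stand 13 mm farther back than shut.
Start: joints at [1.224, 0.628, 0.038, 1.517, -0.027, 0.996, -0.02], TCP at [180.158, -624.548, 231.313] pointing down, gripper open.
Joint ranges: [-3.06, 3.06], [-0.37, 2.12], [-1.25, 1.32], [0.18, 2.47], [-1.1, 4.24], [0.23, 1.98], [-2.94, 2.94]. Speed limits (rad/s): [2.57, 2.57, 3.14, 3.14, 3.14, 3.14, 3.14].

## Interface

Orientations are given as [roll, pitch, yaw] about the fixed x, y, z axes, in that order (R = Rz(yaw) Ry(pitch) Rx(roll)).
In Python, from cell import read_state, get_image, finish_job gives the robot as it stands.
- The arm moves only by the tool send_rows, never from a script. Its argument "series" is a list of rows, each an object of numbers: "ax", "ay", "az": the turn, a rotation vector about the tool's x, y, z in rad; "dx", "dy", "dz": the shift along the tool's x, y, z in cm; "hand": the closure, from 0 (fully open) to 1 (shut). In form: [{"ax": .., "ay": .., "az": .., "dx": .., "dy": .., "dz": .., "hand": ..}, ...]. A call has 1 to 10 rows; each row is the pose to reach, as a shift and turn from the pose commanded when the call began, along the tool's axes at that moment; what a row does not reach only later rows make up. A row lasts 1/10 s, in which the tool goes at most 50 mm and 8.59 degrees, less where a joint would pass 70% of its speed; a pose out of reach is approached as far as the arm can. A call with a gripper value outside its range is refused whole. The fingers move at their own pace and stop on an object; the grip force is fixed at half the most. Time passes only in rows, so rows that repeat a pose let the fingers close. It gives the time, the measured TCP pose, the force, the opening and the grip force at its end, in the units of the state.
- read_state(): the state, without advancing time (a new reading comes with each control period).
- get_image(name): name is "scene" or "top"; returns a dict with "pixels" (480x640x3 uint8, red, green, blue), "mtx" (3x3 intrinsics, pixels), "R" (3x3) and "t" (3): a world point X has camera coordinates R X + t. Camera axes: x right, y down, z forward; pixel columns grow to the right and rows downward; lengths in mm; the calibration is good to about 2 mm. A picture is of the moment at which its call begins. There is no depth.
- finish_job(): hands the job in; it is judged then, once.
The state is a dict: "clock": time; "qpos": joint angles; "qd": joint speeds; "tau": joint torques, N m; "eef_pos": TCP position; "tool_rot": TCP orientation; "force": force on the tool from outside, world axes, zero at the start; "torque": the same for the moment, N m; "width": finger opening in mm; "gripper_force": force on a finger pad.
Only numpy, scipy, OpenCV 4.12 (cv2) and the standard library are available. Lean on these libraries where they do the work, as an engineer would, in place of code of your own. Each camera call takes 0.05 s, during which the arm holds its last target. There are 200 camera calls.

## Working session

There is one attempt and no reset: what is moved stays moved. The work goes in short steps, Python scripts to look and compute and a tool call to move; the robot and the scene stay as the last step left them, time stands still between calls to the robot, and variables do not carry over. Pictures are saved under pics/ and viewed, at most 11 in all, crops included, and the job is handed in when it is done.

Besides the shell and the picture viewer there is one more tool, called after "Request:" by a JSON object that holds its "op" and its "data". send_rows: Moves the arm, as the interface text tells. Its arguments: {"type":"object","properties":{"series":{"type":"array","items":{"type":"object","properties":{"ax":{"type":"number"},"ay":{"type":"number"},"az":{"type":"number"},"dx":{"type":"number"},"dy":{"type":"number"},"dz":{"type":"number"},"hand":{"type":"number"}}}}},"required":["series"]}

```bash
mkdir -p pics; python3 - <<'E'
from cell import *
import cv2
s=read_state();print(s)
for n in("top","scene"):
    d=get_image(n);cv2.imwrite(f"pics/{n}0.png",d["pixels"][:,:,::-1]);print(n,d["mtx"].tolist(),d["R"].round(4).tolist(),d["t"].round(1).tolist())
E
```

```text
{'clock': 0.0, 'qpos': array([ 1.22417231,  0.62934107,  0.03842926,  1.51840834, -0.02699773,
        0.99624862, -0.02000174]), 'qd': array([-8.36034682e-04,  5.84605907e-05, -4.13609831e-04,  1.68249971e-04,
       -1.70242101e-05, -5.10530643e-04, -5.42794773e-05]), 'tau': array([-2.80735367e-04, -5.63402689e+01,  1.22622382e+00, -1.93440217e+01,
        1.09253463e-02,  1.03165975e-02,  8.45908623e-07]), 'eef_pos': array([ 180.0048632 , -623.92268594,  230.37921141]), 'tool_rot': array([-3.13970501e+00,  1.96798206e-05,  2.80832886e-01]), 'force': array([-1.09105293, -0.16950354, -0.16014566]), 'torque': array([ 0.01534239, -0.01307641, -0.01483986]), 'gripper_force': 0.0, 'width': 85.20732510854641}
top [[555.747610691724, 0.0, 328.04990949900247], [0.0, 555.747610691724, 226.54429071657387], [0.0, 0.0, 1.0]] [[0.0028, -1.0, -0.0026], [-0.9939, -0.0025, -0.1099], [0.1099, 0.0028, -0.9939]] [27.3, 564.9, 1162.7]
scene [[512.7456972330326, 0.0, 320.73811624288186], [0.0, 512.7456972330326, 239.2142420575831], [0.0, 0.0, 1.0]] [[-0.8852, -0.4651, -0.0136], [-0.3402, 0.6669, -0.6629], [0.3174, -0.5821, -0.7486]] [527.3, 208.6, 839.4]
```

View pics/top0.png

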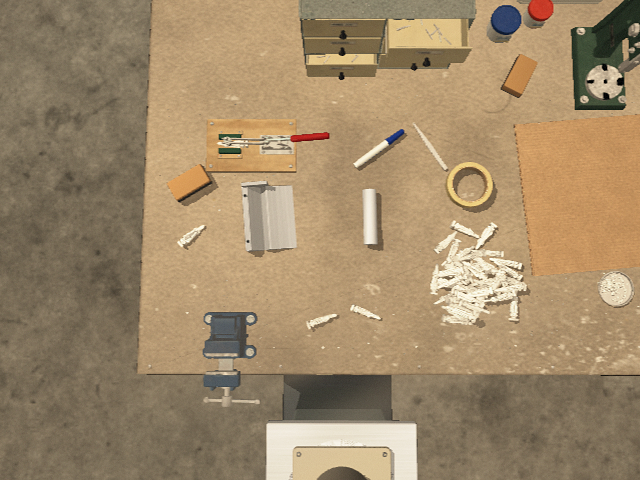

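View pics/scene0.png

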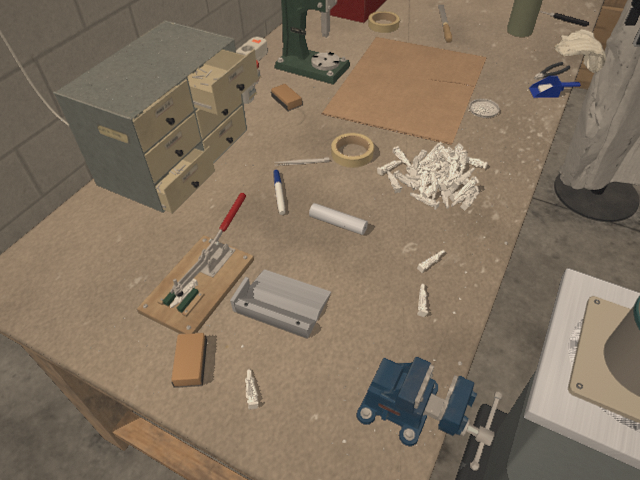

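The top view shows the bar at about (371,216), vertical. The V-block is at about (270,216), with its ramp on the right and its stop at the top (row ~183). The scene view confirms this. Next I'll zoom in for corner pixels.

```bash
cat > h.py <<'E'
import numpy as np, cv2
from cell import *
def px2w(d,u,v,z):
    r=d["R"].T@np.linalg.solve(d["mtx"],[u,v,1.]); c=-d["R"].T@d["t"]
    return c+r*(z-c[2])/r[2]
def w2px(d,X):
    p=d["mtx"]@(d["R"]@np.array(X,float)+d["t"]); return p[:2]/p[2]
E
python3 - <<'E'
from h import *
d=get_image("top");im=d["pixels"][:,:,::-1]
c=cv2.resize(im[170:262,235:393],None,fx=5,fy=5,interpolation=cv2.INTER_CUBIC);cv2.imwrite("pics/c.png",c);print(c.shape)
g=cv2.cvtColor(im,cv2.COLOR_BGR2HSV);m=((g[...,1]<45)&(g[...,2]>120)).astype(np.uint8);m[:, :345]=0;m[:,395:]=0;m[:180]=0;m[255:]=0
cs=max(cv2.findContours(m,0,2)[0],key=cv2.contourArea);r=cv2.minAreaRect(cs);print(r)
b=cv2.boxPoints(r);print([px2w(d,*p,15).round(1).tolist() for p in b],px2w(d,*r[0],15))
E
```

```text
(460, 790, 3)
((369.44671630859375, 216.0284881591797), (54.2774772644043, 12.346842765808105), 88.45184326171875)
[[649.5, -46.6, 15.0], [650.3, -73.6, 15.0], [531.0, -76.0, 15.0], [530.2, -49.3, 15.0]] [589.94380685 -61.38496856  15.        ]
```

View pics/c.png

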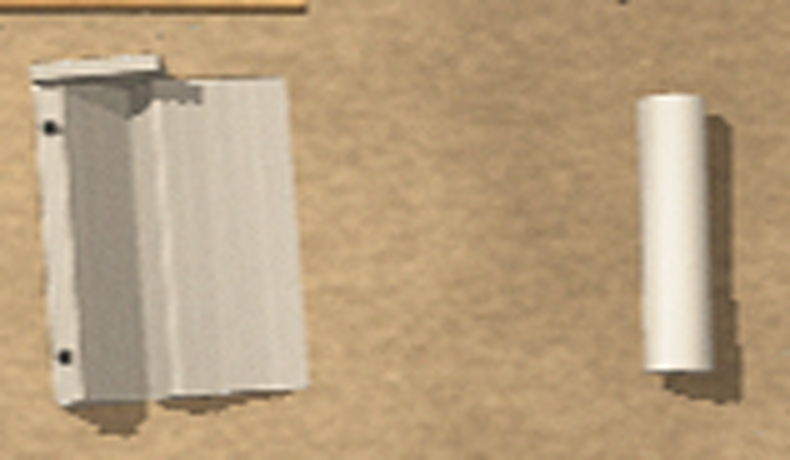

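The crop shows the ramp's foot edge from (287,78) to (307,387), the block's far edge from (33,82) to (57,403), and the stop at rows 55-82. The bar runs from (671,97) to (678,371). Now I'll fit the block pose.

```bash
python3 - <<'E'
from h import *
from scipy.optimize import least_squares
d=get_image("top")
C=lambda a,b:np.array([a/5+235-.4,b/5+170-.4])
pts=[((70,-70,0),C(287,78)),((-70,-70,0),C(307,387)),((-70,38,29),C(57,404)),((78,38,36),C(31,66)),((78,-18,36),C(158,55)),((70,-18,36),C(160,70)),((-70,26,29),C(82,401)),((-70,-12,15),C(175,394))]
def T(p,X):
    c,s=np.cos(p[2]),np.sin(p[2]);return[p[0]+c*X[0]-s*X[1],p[1]+s*X[0]+c*X[1],X[2]]
f=lambda p:np.concatenate([w2px(d,T(p,X))-u for X,u in pts])
r=least_squares(f,[590,150,0],x_scale=[10,10,.1],loss='soft_l1');p=r.x;print("block",p,f(p).round(1))
for q in((671,97),(678,371)):print(px2w(d,*C(*q),18).round(1))
a=px2w(d,*C(671,97),20);b=px2w(d,*C(678,371),20)
# bar: fit silhouettes
S=[C(638,100),C(703,98),C(645,370),C(711,370)]
def sil(p):
    ax=np.array([np.cos(p[2]),np.sin(p[2]),0]);n=np.array([-ax[1],ax[0],0]);th=np.linspace(0,2*np.pi,120);out=[]
    for k,i in((1,0),(-1,2)):
        P=[np.array([p[0],p[1],15])+k*60*ax+15*(np.cos(t)*n+np.sin(t)*np.array([0,0,1])) for t in th]
        U=np.array([w2px(d,x) for x in P]);out+=[U[:,0].min()-S[i][0],U[:,0].max()-S[i+1][0]]
    U=[w2px(d,[p[0],p[1],15]+k*60*ax+[0,0,15]) for k in(1,-1)]
    out+=[U[0][1]-C(0,95)[1],]
    return np.array(out)
r=least_squares(sil,[590,-61,0],x_scale=[10,10,.1]);q=r.x;print("bar",q,r.fun.round(2))
c,s=np.cos(p[2]),np.sin(p[2]);D=q[:2]-p[:2];print("bar in block",c*D[0]+s*D[1],-s*D[0]+c*D[1],q[2]-p[2])
s=read_state();print(s["clock"])
E
```

```text
block [5.85859869e+02 1.73548180e+02 8.52197393e-02] [-0.2 -0.4  0.6  0.4 -0.4  0.2 -0.3 -0.7  0.2 -0.6  0.1  0.1  0.1  0.3
 -0.1  0.7]
[649.2 -60.1  18. ]
[529.  -62.5  18. ]
bar [ 5.87920476e+02 -6.13582027e+01  2.19100804e-02] [-0.36  0.35 -0.33  0.33 -0.  ]
bar in block -17.941309432000658 -234.22929786648487 -0.06330965888941587
0.2
```

```bash
cat >> h.py <<'E'
from scipy.spatial.transform import Rotation as Ro
B=np.array([585.9,173.5]);BY=0.0852
def b2w(x,y): c,s=np.cos(BY),np.sin(BY); return B+[c*x-s*y,s*x+c*y]
def w2b(X): c,s=np.cos(BY),np.sin(BY);D=np.array(X[:2])-B; return np.array([c*D[0]+s*D[1],-s*D[0]+c*D[1]])
def go(X,yaw=np.pi/2+BY):
    s=read_state();R0=Ro.from_euler('xyz',s["tool_rot"])
    sh=R0.inv().apply(np.array(X)-s["eef_pos"])/10
    rv=(R0.inv()*Ro.from_euler('xyz',[np.pi,0,yaw])).as_rotvec()
    print("t",s["clock"],"blk",w2b(s["eef_pos"]).round(1),"z",s["eef_pos"][2].round(1),"F",s["force"].round(1),"shift cm",sh.round(2),"rot",rv.round(3),"w",s["width"])
E
python3 -c "
from h import *
go([*b2w(-18,-276),100])"
```

```text
t 0.2 blk [-472.3 -760.3] z 230.7 F [-0.9 -0.5  0. ] shift cm [ 53.97 -38.66  13.12] rot [-1.000e-03 -1.000e-03 -1.375e+00] w 85.32688552159608
```

Request:
{"op": "send_rows", "data": {"series": [{"dx":54,"dy":-38.7,"dz":13.1,"az":-1.375,"hand":0},{"dx":54,"dy":-38.7,"dz":13.1,"az":-1.375,"hand":0},{"dx":54,"dy":-38.7,"dz":13.1,"az":-1.375,"hand":0},{"dx":54,"dy":-38.7,"dz":13.1,"az":-1.375,"hand":0},{"dx":54,"dy":-38.7,"dz":13.1,"az":-1.375,"hand":0},{"dx":54,"dy":-38.7,"dz":13.1,"az":-1.375,"hand":0},{"dx":54,"dy":-38.7,"dz":13.1,"az":-1.375,"hand":0},{"dx":54,"dy":-38.7,"dz":13.1,"az":-1.375,"hand":0},{"dx":54,"dy":-38.7,"dz":13.1,"az":-1.375,"hand":0},{"dx":54,"dy":-38.7,"dz":13.1,"az":-1.375,"hand":0}]}}

```text
invalid input at $.series[0]: expected keys ax, ay, az, dx, dy, dz, hand
```

```bash
python3 -c "
from h import *
go([*b2w(-18,-276),100])"
```

```text
t 0.2 blk [-472.3 -760.3] z 230.7 F [-0.9 -0.5  0. ] shift cm [ 53.97 -38.66  13.12] rot [-1.000e-03 -1.000e-03 -1.375e+00] w 85.32688552159608
```

Request:
{"op": "send_rows", "data": {"series": [{"ax":0,"ay":0,"dx":54,"dy":-38.7,"dz":13.1,"az":-1.375,"hand":0},{"ax":0,"ay":0,"dx":54,"dy":-38.7,"dz":13.1,"az":-1.375,"hand":0},{"ax":0,"ay":0,"dx":54,"dy":-38.7,"dz":13.1,"az":-1.375,"hand":0},{"ax":0,"ay":0,"dx":54,"dy":-38.7,"dz":13.1,"az":-1.375,"hand":0},{"ax":0,"ay":0,"dx":54,"dy":-38.7,"dz":13.1,"az":-1.375,"hand":0},{"ax":0,"ay":0,"dx":54,"dy":-38.7,"dz":13.1,"az":-1.375,"hand":0},{"ax":0,"ay":0,"dx":54,"dy":-38.7,"dz":13.1,"az":-1.375,"hand":0},{"ax":0,"ay":0,"dx":54,"dy":-38.7,"dz":13.1,"az":-1.375,"hand":0},{"ax":0,"ay":0,"dx":54,"dy":-38.7,"dz":13.1,"az":-1.375,"hand":0},{"ax":0,"ay":0,"dx":54,"dy":-38.7,"dz":13.1,"az":-1.375,"hand":0}]}}

```text
clock: 1.2
eef_pos: [485.0, -238.1, 134.2]
tool_rot: [3.141, -0.0, 1.659]
force: [0.8, -0.4, -1.3]
width: 85.2
gripper_force: 0.0
```

```bash
python3 -c "
from h import *
go([*b2w(-18,-276),100])"
```

```text
t 1.2 blk [-135.5 -401.5] z 134.2 F [ 0.8 -0.4 -1.3] shift cm [12.51 11.79  3.43] rot [ 0.    -0.     0.003] w 85.24480341554953
```

Request:
{"op": "send_rows", "data": {"series": [{"ax":0,"ay":0,"az":0,"dx":12.5,"dy":11.8,"dz":3.4,"hand":0},{"ax":0,"ay":0,"az":0,"dx":12.5,"dy":11.8,"dz":3.4,"hand":0},{"ax":0,"ay":0,"az":0,"dx":12.5,"dy":11.8,"dz":3.4,"hand":0},{"ax":0,"ay":0,"az":0,"dx":12.5,"dy":11.8,"dz":3.4,"hand":0},{"ax":0,"ay":0,"az":0,"dx":12.5,"dy":11.8,"dz":3.4,"hand":0},{"ax":0,"ay":0,"az":0,"dx":12.5,"dy":11.8,"dz":3.4,"hand":0}]}}

```text
clock: 1.8
eef_pos: [590.7, -104.7, 100.1]
tool_rot: [-3.14, 0.0, 1.657]
force: [-0.2, -0.7, -0.5]
width: 84.9
gripper_force: 0.0
```

```bash
python3 -c "
from h import *
go([*b2w(-18,-276),-4])
d=get_image('top');cv2.imwrite('pics/a1.png',cv2.resize(d['pixels'][140:290,220:480,::-1],None,fx=3,fy=3))"
```

```text
t 1.8 blk [ -18.9 -277.6] z 100.1 F [-0.2 -0.7 -0.5] shift cm [ 0.17  0.1  10.41] rot [-0.001  0.     0.001] w 84.9059267976543
```

View pics/a1.png

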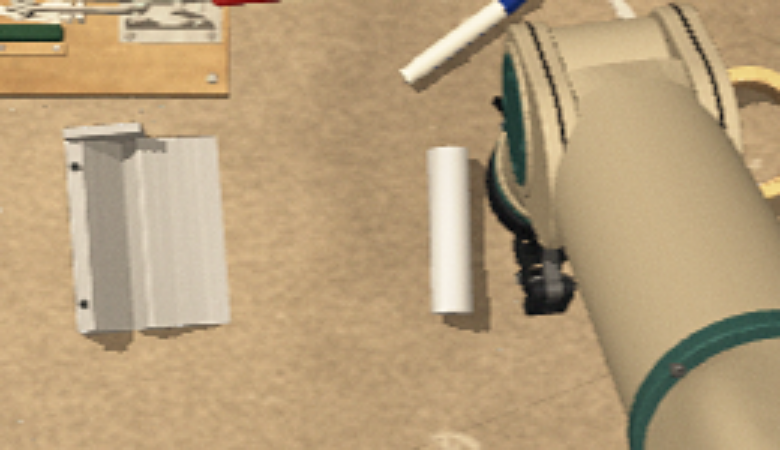

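The arm sits to the right of the bar, which is at about (450,230) in the crop, and there is a gap between them. I'll descend, watching the force.

Request:
{"op": "send_rows", "data": {"series": [{"ax":0,"ay":0,"az":0,"dx":0,"dy":0,"dz":3,"hand":0},{"ax":0,"ay":0,"az":0,"dx":0,"dy":0,"dz":6,"hand":0},{"ax":0,"ay":0,"az":0,"dx":0,"dy":0,"dz":8.5,"hand":0},{"ax":0,"ay":0,"az":0,"dx":0,"dy":0,"dz":9.5,"hand":0},{"ax":0,"ay":0,"az":0,"dx":0,"dy":0,"dz":10,"hand":0},{"ax":0,"ay":0,"az":0,"dx":0,"dy":0,"dz":10.3,"hand":0},{"ax":0,"ay":0,"az":0,"dx":0,"dy":0,"dz":10.3,"hand":0},{"ax":0,"ay":0,"az":0,"dx":0.3,"dy":0,"dz":10.3,"hand":0},{"ax":0,"ay":0,"az":0,"dx":0.6,"dy":0,"dz":10.3,"hand":0},{"ax":0,"ay":0,"az":0,"dx":0.9,"dy":0,"dz":10.3,"hand":0}]}}

```text
clock: 2.85
eef_pos: [590.6, -95.5, -1.8]
tool_rot: [3.141, -0.0, 1.656]
force: [-0.2, -0.1, -0.0]
width: 85.2
gripper_force: 0.0
```

Request:
{"op": "send_rows", "data": {"series": [{"ax":0,"ay":0,"az":0,"dx":0.3,"dy":0,"dz":0,"hand":0},{"ax":0,"ay":0,"az":0,"dx":0.6,"dy":0,"dz":0,"hand":0},{"ax":0,"ay":0,"az":0,"dx":0.9,"dy":0,"dz":0,"hand":0},{"ax":0,"ay":0,"az":0,"dx":1.2,"dy":0,"dz":0,"hand":0},{"ax":0,"ay":0,"az":0,"dx":1.5,"dy":0,"dz":0,"hand":0},{"ax":0,"ay":0,"az":0,"dx":1.8,"dy":0,"dz":0,"hand":0},{"ax":0,"ay":0,"az":0,"dx":2.1,"dy":0,"dz":0,"hand":0},{"ax":0,"ay":0,"az":0,"dx":2.4,"dy":0,"dz":0,"hand":0},{"ax":0,"ay":0,"az":0,"dx":2.7,"dy":0,"dz":0,"hand":0},{"ax":0,"ay":0,"az":0,"dx":3.0,"dy":0,"dz":0,"hand":0}]}}

```text
clock: 3.85
eef_pos: [587.7, -65.8, -2.4]
tool_rot: [3.142, -0.0, 1.656]
force: [-0.1, -0.1, 0.3]
width: 85.3
gripper_force: 0.1
```

Request:
{"op": "send_rows", "data": {"series": [{"ax":0,"ay":0,"az":0,"dx":0.3,"dy":0,"dz":0,"hand":0},{"ax":0,"ay":0,"az":0,"dx":0.6,"dy":0,"dz":0,"hand":0},{"ax":0,"ay":0,"az":0,"dx":0.9,"dy":0,"dz":0,"hand":0},{"ax":0,"ay":0,"az":0,"dx":1.2,"dy":0,"dz":0,"hand":0},{"ax":0,"ay":0,"az":0,"dx":1.5,"dy":0,"dz":0,"hand":0},{"ax":0,"ay":0,"az":0,"dx":1.8,"dy":0,"dz":0,"hand":0},{"ax":0,"ay":0,"az":0,"dx":2.1,"dy":0,"dz":0,"hand":0},{"ax":0,"ay":0,"az":0,"dx":2.4,"dy":0,"dz":0,"hand":0},{"ax":0,"ay":0,"az":0,"dx":2.7,"dy":0,"dz":0,"hand":0},{"ax":0,"ay":0,"az":0,"dx":3.0,"dy":0,"dz":0,"hand":0}]}}

```text
clock: 4.85
eef_pos: [585.2, -35.9, -2.4]
tool_rot: [3.142, 0.0, 1.656]
force: [-0.7, -0.4, 0.1]
width: 85.4
gripper_force: 0.1
```

```bash
python3 -c "
from h import *
go([*b2w(-18,-150),-2])
d=get_image('top');cv2.imwrite('pics/a2.png',cv2.resize(d['pixels'][140:290,220:480,::-1],None,fx=3,fy=3))"
```

```text
t 4.85 blk [ -18.5 -208.6] z -2.4 F [-0.7 -0.4  0.1] shift cm [ 5.86  0.05 -0.04] rot [ 0.  0. -0.] w 85.41674891670901
```

View pics/a2.png

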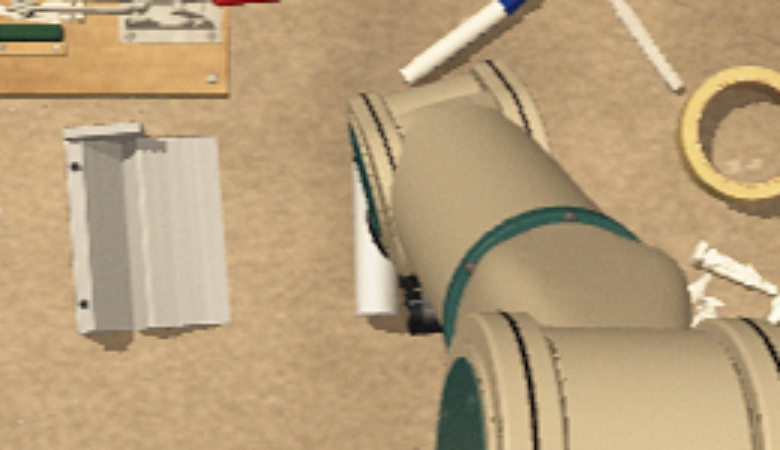

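The bar has rolled; its left edge is now at column ~357 in the crop, and it stays ahead of the fingers. Continuing.

Request:
{"op": "send_rows", "data": {"series": [{"ax":0,"ay":0,"az":0,"dx":0.3,"dy":0,"dz":0,"hand":0},{"ax":0,"ay":0,"az":0,"dx":0.6,"dy":0,"dz":0,"hand":0},{"ax":0,"ay":0,"az":0,"dx":0.9,"dy":0,"dz":0,"hand":0},{"ax":0,"ay":0,"az":0,"dx":1.2,"dy":0,"dz":0,"hand":0},{"ax":0,"ay":0,"az":0,"dx":1.5,"dy":0,"dz":0,"hand":0},{"ax":0,"ay":0,"az":0,"dx":1.8,"dy":0,"dz":0,"hand":0},{"ax":0,"ay":0,"az":0,"dx":2.1,"dy":0,"dz":0,"hand":0},{"ax":0,"ay":0,"az":0,"dx":2.4,"dy":0,"dz":0,"hand":0},{"ax":0,"ay":0,"az":0,"dx":2.7,"dy":0,"dz":0,"hand":0},{"ax":0,"ay":0,"az":0,"dx":3.0,"dy":0,"dz":0,"hand":0}]}}

```text
clock: 5.9
eef_pos: [582.6, -6.0, -2.4]
tool_rot: [3.142, -0.0, 1.656]
force: [-0.2, -0.2, 0.3]
width: 85.2
gripper_force: 0.1
```

Request:
{"op": "send_rows", "data": {"series": [{"ax":0,"ay":0,"az":0,"dx":0.3,"dy":0,"dz":0,"hand":0},{"ax":0,"ay":0,"az":0,"dx":0.6,"dy":0,"dz":0,"hand":0},{"ax":0,"ay":0,"az":0,"dx":0.9,"dy":0,"dz":0,"hand":0},{"ax":0,"ay":0,"az":0,"dx":1.2,"dy":0,"dz":0,"hand":0},{"ax":0,"ay":0,"az":0,"dx":1.5,"dy":0,"dz":0,"hand":0},{"ax":0,"ay":0,"az":0,"dx":1.8,"dy":0,"dz":0,"hand":0},{"ax":0,"ay":0,"az":0,"dx":2.1,"dy":0,"dz":0,"hand":0},{"ax":0,"ay":0,"az":0,"dx":2.4,"dy":0,"dz":0,"hand":0},{"ax":0,"ay":0,"az":0,"dx":2.7,"dy":0,"dz":0,"hand":0},{"ax":0,"ay":0,"az":0,"dx":3.0,"dy":0,"dz":0,"hand":0}]}}

```text
clock: 6.9
eef_pos: [580.1, 23.9, -2.4]
tool_rot: [3.141, -0.0, 1.656]
force: [0.3, -0.2, 0.0]
width: 85.7
gripper_force: 0.1
```

```bash
python3 -c "
from h import *
go([*b2w(-18,-110),-2])
d=get_image('scene');cv2.imwrite('pics/a3.png',cv2.resize(d['pixels'][170:370,150:410,::-1],None,fx=3,fy=3))"
```

```text
t 6.9 blk [ -18.5 -148.6] z -2.4 F [ 0.3 -0.2  0. ] shift cm [ 3.86  0.05 -0.04] rot [ 0. -0. -0.] w 85.70178146534936
```

View pics/a3.png

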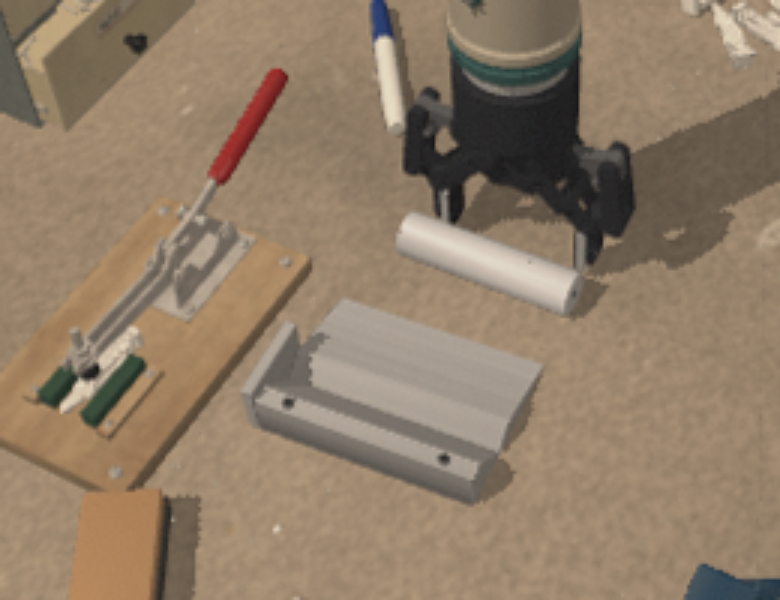

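The bar lies straight and parallel to the block, just ahead of both fingers, which span nearly its whole length. I'll keep going towards the ramp foot.

Request:
{"op": "send_rows", "data": {"series": [{"ax":0,"ay":0,"az":0,"dx":0.3,"dy":0,"dz":0,"hand":0},{"ax":0,"ay":0,"az":0,"dx":0.6,"dy":0,"dz":0,"hand":0},{"ax":0,"ay":0,"az":0,"dx":0.9,"dy":0,"dz":0,"hand":0},{"ax":0,"ay":0,"az":0,"dx":1.2,"dy":0,"dz":0,"hand":0},{"ax":0,"ay":0,"az":0,"dx":1.5,"dy":0,"dz":0,"hand":0},{"ax":0,"ay":0,"az":0,"dx":1.8,"dy":0,"dz":0,"hand":0},{"ax":0,"ay":0,"az":0,"dx":2.1,"dy":0,"dz":0,"hand":0},{"ax":0,"ay":0,"az":0,"dx":2.4,"dy":0,"dz":0,"hand":0},{"ax":0,"ay":0,"az":0,"dx":2.7,"dy":0,"dz":0,"hand":0},{"ax":0,"ay":0,"az":0,"dx":3.0,"dy":0,"dz":0,"hand":0}]}}

```text
clock: 7.95
eef_pos: [577.6, 53.8, -2.4]
tool_rot: [3.141, -0.0, 1.656]
force: [0.9, 0.0, 0.6]
width: 85.4
gripper_force: 0.1
```

Request:
{"op": "send_rows", "data": {"series": [{"ax":0,"ay":0,"az":0,"dx":0.3,"dy":0,"dz":0,"hand":0},{"ax":0,"ay":0,"az":0,"dx":0.6,"dy":0,"dz":0,"hand":0},{"ax":0,"ay":0,"az":0,"dx":0.9,"dy":0,"dz":0,"hand":0},{"ax":0,"ay":0,"az":0,"dx":1.2,"dy":0,"dz":0,"hand":0},{"ax":0,"ay":0,"az":0,"dx":1.5,"dy":0,"dz":0,"hand":0},{"ax":0,"ay":0,"az":0,"dx":1.8,"dy":0,"dz":0,"hand":0},{"ax":0,"ay":0,"az":0,"dx":2.1,"dy":0,"dz":0,"hand":0},{"ax":0,"ay":0,"az":0,"dx":2.4,"dy":0,"dz":0,"hand":0},{"ax":0,"ay":0,"az":0,"dx":2.7,"dy":0,"dz":0,"hand":0},{"ax":0,"ay":0,"az":0,"dx":3.0,"dy":0,"dz":0,"hand":0}]}}

```text
clock: 8.95
eef_pos: [575.1, 82.9, -2.3]
tool_rot: [3.142, 0.001, 1.655]
force: [0.5, -2.1, 1.2]
width: 85.4
gripper_force: 1.3
```

```bash
python3 -c "
from h import *
go([*b2w(-18,-71),-2])
d=get_image('scene');cv2.imwrite('pics/a4.png',cv2.resize(d['pixels'][220:370,200:400,::-1],None,fx=4,fy=4))"
```

```text
t 8.95 blk [-18.5 -89.4] z -2.3 F [ 0.5 -2.1  1.2] shift cm [ 1.84  0.04 -0.03] rot [ 0.     0.001 -0.001] w 85.41013135575271
```

View pics/a4.png

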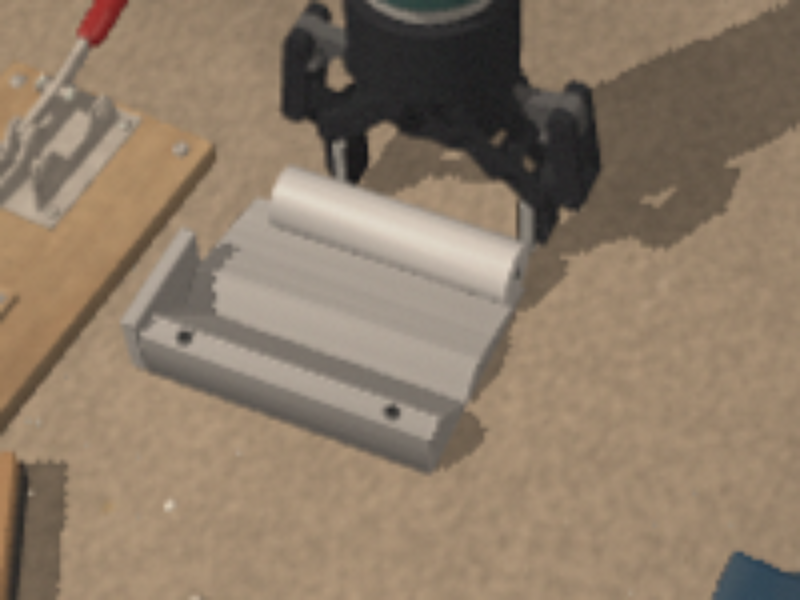

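The bar is on the lower ramp, square to it and resting on both fingers. Next it goes up the ramp, raising the fingertips with the slope.

Request:
{"op": "send_rows", "data": {"series": [{"ax":0,"ay":0,"az":0,"dx":0.3,"dy":0,"dz":0,"hand":0},{"ax":0,"ay":0,"az":0,"dx":0.6,"dy":0,"dz":0,"hand":0},{"ax":0,"ay":0,"az":0,"dx":0.9,"dy":0,"dz":-0.05,"hand":0},{"ax":0,"ay":0,"az":0,"dx":1.2,"dy":0,"dz":-0.1,"hand":0},{"ax":0,"ay":0,"az":0,"dx":1.5,"dy":0,"dz":-0.18,"hand":0},{"ax":0,"ay":0,"az":0,"dx":1.8,"dy":0,"dz":-0.26,"hand":0},{"ax":0,"ay":0,"az":0,"dx":2.1,"dy":0,"dz":-0.34,"hand":0},{"ax":0,"ay":0,"az":0,"dx":2.4,"dy":0,"dz":-0.42,"hand":0},{"ax":0,"ay":0,"az":0,"dx":2.7,"dy":0,"dz":-0.5,"hand":0},{"ax":0,"ay":0,"az":0,"dx":3.0,"dy":0,"dz":-0.6,"hand":0}]}}

```text
clock: 10.0
eef_pos: [572.4, 113.5, 3.7]
tool_rot: [3.142, -0.0, 1.656]
force: [0.5, -1.7, 0.5]
width: 85.4
gripper_force: 1.2
```

```bash
python3 -c "
from h import *
go([*b2w(-18,-36),10])"
```

```text
t 10.0 blk [-18.5 -58.6] z 3.7 F [ 0.5 -1.7  0.5] shift cm [ 2.26  0.05 -0.63] rot [ 0. -0. -0.] w 85.3948276329878
```

Request:
{"op": "send_rows", "data": {"series": [{"ax":0,"ay":0,"az":0,"dx":0.3,"dy":0,"dz":-0.08,"hand":0},{"ax":0,"ay":0,"az":0,"dx":0.6,"dy":0,"dz":-0.16,"hand":0},{"ax":0,"ay":0,"az":0,"dx":0.9,"dy":0,"dz":-0.25,"hand":0},{"ax":0,"ay":0,"az":0,"dx":1.15,"dy":0,"dz":-0.33,"hand":0},{"ax":0,"ay":0,"az":0,"dx":1.4,"dy":0,"dz":-0.4,"hand":0},{"ax":0,"ay":0,"az":0,"dx":1.6,"dy":0,"dz":-0.46,"hand":0},{"ax":0,"ay":0,"az":0,"dx":1.8,"dy":0,"dz":-0.52,"hand":0},{"ax":0,"ay":0,"az":0,"dx":2.0,"dy":0,"dz":-0.58,"hand":0},{"ax":0,"ay":0,"az":0,"dx":2.2,"dy":0,"dz":-0.64,"hand":0},{"ax":0,"ay":0,"az":0,"dx":2.4,"dy":0,"dz":-0.7,"hand":0}]}}

```text
clock: 11.0
eef_pos: [570.3, 137.7, 10.6]
tool_rot: [-3.142, -0.0, 1.656]
force: [0.4, -0.7, 0.1]
width: 85.4
gripper_force: 0.0
```

```bash
python3 -c "
from h import *
go([*b2w(-18,-36),10])
d=get_image('scene');cv2.imwrite('pics/a5.png',cv2.resize(d['pixels'][220:370,200:400,::-1],None,fx=4,fy=4))"
```

```text
t 11.0 blk [-18.6 -34.3] z 10.6 F [ 0.4 -0.7  0.1] shift cm [-0.17  0.06  0.06] rot [-0. -0.  0.] w 85.36329797345272
```

View pics/a5.png

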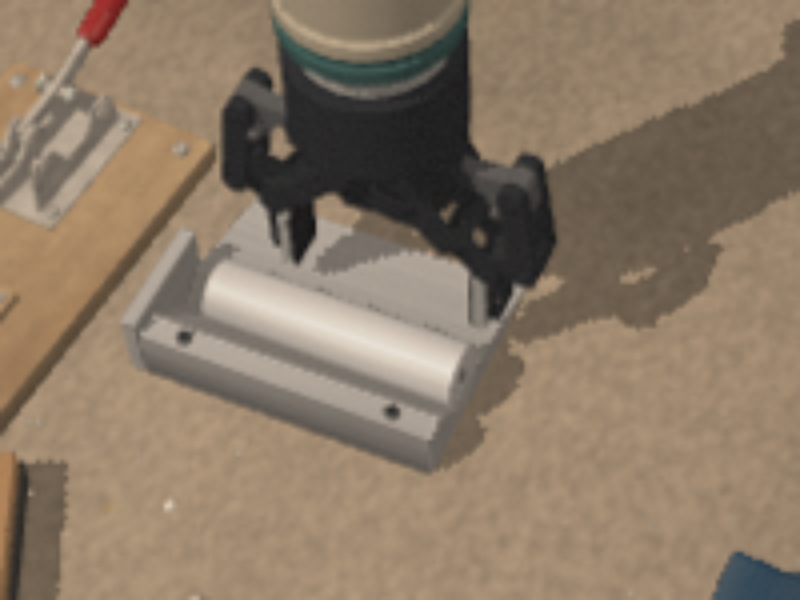

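The bar has dropped into the groove, a little short of the stop, and the fingers are clear behind it. Now I'll rise, close the hand, and move beyond the block's open end.

Request:
{"op": "send_rows", "data": {"series": [{"ax":0,"ay":0,"az":0,"dx":-0.5,"dy":0,"dz":-1,"hand":0},{"ax":0,"ay":0,"az":0,"dx":-0.5,"dy":0,"dz":-4,"hand":0},{"ax":0,"ay":0,"az":0,"dx":0,"dy":-2,"dz":-7,"hand":0.3},{"ax":0,"ay":0,"az":0,"dx":1,"dy":-5,"dz":-8,"hand":1},{"ax":0,"ay":0,"az":0,"dx":2,"dy":-8,"dz":-8,"hand":1},{"ax":0,"ay":0,"az":0,"dx":3.4,"dy":-10.2,"dz":-8,"hand":1},{"ax":0,"ay":0,"az":0,"dx":3.4,"dy":-10.2,"dz":-8,"hand":1},{"ax":0,"ay":0,"az":0,"dx":3.4,"dy":-10.2,"dz":-8,"hand":1},{"ax":0,"ay":0,"az":0,"dx":3.4,"dy":-10.2,"dz":-8,"hand":1},{"ax":0,"ay":0,"az":0,"dx":3.4,"dy":-10.2,"dz":-8,"hand":1}]}}

```text
clock: 12.05
eef_pos: [467.1, 161.8, 90.7]
tool_rot: [3.141, 0.0, 1.654]
force: [-0.7, 0.3, -0.2]
width: -0.0
gripper_force: 0.0
```

```bash
python3 -c "
from h import *
go([*b2w(-118,0),19])
d=get_image('top');cv2.imwrite('pics/a6.png',cv2.resize(d['pixels'][170:270,230:350,::-1],None,fx=6,fy=6))"
```

```text
t 12.05 blk [-119.4   -1.6] z 90.7 F [-0.7  0.3 -0.2] shift cm [0.16 0.13 7.17] rot [ 0.001  0.    -0.002] w -0.04288960131037813
```

View pics/a6.png

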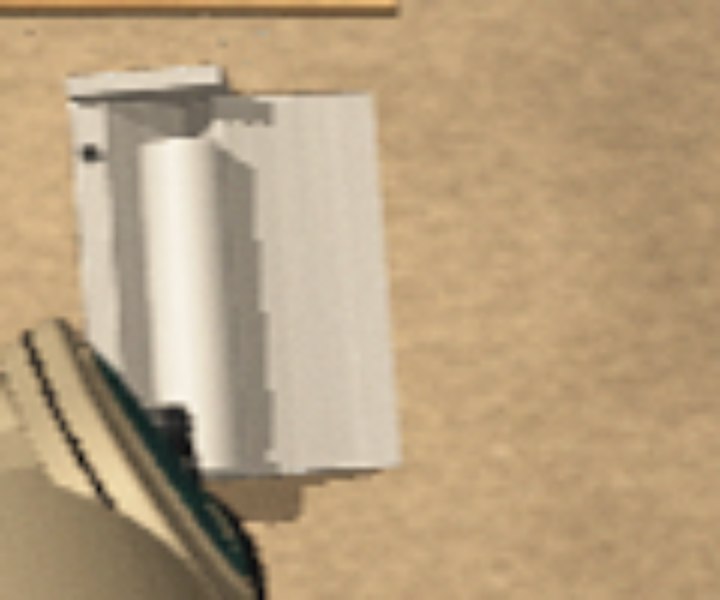

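The bar is seated in the groove, aligned, with its far end at row ~140 and the stop at row ~97, so a gap remains. I'll lower the closed fingers behind the open end.

Request:
{"op": "send_rows", "data": {"series": [{"ax":0,"ay":0,"az":0,"dx":0.15,"dy":0,"dz":3,"hand":1},{"ax":0,"ay":0,"az":0,"dx":0.15,"dy":0,"dz":5.5,"hand":1},{"ax":0,"ay":0,"az":0,"dx":0.15,"dy":0,"dz":6.8,"hand":1},{"ax":0,"ay":0,"az":0,"dx":0.15,"dy":0,"dz":7.2,"hand":1},{"ax":0,"ay":0,"az":0,"dx":0.15,"dy":0,"dz":7.2,"hand":1},{"ax":0,"ay":0,"az":0,"dx":0.15,"dy":0.4,"dz":7.2,"hand":1},{"ax":0,"ay":0,"az":0,"dx":0.15,"dy":0.8,"dz":7.2,"hand":1},{"ax":0,"ay":0,"az":0,"dx":0.15,"dy":1.2,"dz":7.2,"hand":1},{"ax":0,"ay":0,"az":0,"dx":0.15,"dy":1.4,"dz":7.2,"hand":1},{"ax":0,"ay":0,"az":0,"dx":0.15,"dy":1.6,"dz":7.2,"hand":1}]}}

```text
clock: 13.1
eef_pos: [482.2, 165.3, 18.9]
tool_rot: [3.141, -0.0, 1.656]
force: [-0.6, -0.1, -0.2]
width: -0.1
gripper_force: 0.0
```

```bash
python3 -c "
from h import *
go([*b2w(-64.5,0),19])"
```

```text
t 13.1 blk [-104.     0.6] z 18.9 F [-0.6 -0.1 -0.2] shift cm [-0.06  3.95 -0.01] rot [ 0.001 -0.    -0.   ] w -0.052844321501111666
```

Now push along the groove at 2 mm per row.

Request:
{"op": "send_rows", "data": {"series": [{"ax":0,"ay":0,"az":0,"dx":-0.05,"dy":0.2,"dz":0,"hand":1},{"ax":0,"ay":0,"az":0,"dx":-0.05,"dy":0.4,"dz":0,"hand":1},{"ax":0,"ay":0,"az":0,"dx":-0.05,"dy":0.6,"dz":0,"hand":1},{"ax":0,"ay":0,"az":0,"dx":-0.05,"dy":0.8,"dz":0,"hand":1},{"ax":0,"ay":0,"az":0,"dx":-0.05,"dy":1.0,"dz":0,"hand":1},{"ax":0,"ay":0,"az":0,"dx":-0.05,"dy":1.2,"dz":0,"hand":1},{"ax":0,"ay":0,"az":0,"dx":-0.05,"dy":1.4,"dz":0,"hand":1},{"ax":0,"ay":0,"az":0,"dx":-0.05,"dy":1.6,"dz":0,"hand":1},{"ax":0,"ay":0,"az":0,"dx":-0.05,"dy":1.8,"dz":0,"hand":1},{"ax":0,"ay":0,"az":0,"dx":-0.05,"dy":2.0,"dz":0,"hand":1}]}}

```text
clock: 14.1
eef_pos: [501.9, 166.5, 18.6]
tool_rot: [-3.142, 0.0, 1.656]
force: [-0.1, -0.8, 0.0]
width: -0.2
gripper_force: 0.0
```

Request:
{"op": "send_rows", "data": {"series": [{"ax":0,"ay":0,"az":0,"dx":0,"dy":0.2,"dz":0,"hand":1},{"ax":0,"ay":0,"az":0,"dx":0,"dy":0.4,"dz":0,"hand":1},{"ax":0,"ay":0,"az":0,"dx":0,"dy":0.6,"dz":0,"hand":1},{"ax":0,"ay":0,"az":0,"dx":0,"dy":0.8,"dz":0,"hand":1},{"ax":0,"ay":0,"az":0,"dx":0,"dy":1.0,"dz":0,"hand":1},{"ax":0,"ay":0,"az":0,"dx":0,"dy":1.2,"dz":0,"hand":1}]}}

```text
clock: 14.7
eef_pos: [513.7, 167.4, 18.5]
tool_rot: [-3.141, 0.0, 1.656]
force: [-1.3, -0.9, -0.4]
width: 0.0
gripper_force: 0.6
```

```bash
python3 -c "
from h import *
go([*b2w(-64.5,0),19])"
```

```text
t 14.7 blk [-72.4   0.1] z 18.5 F [-1.3 -0.9 -0.4] shift cm [-0.01  0.79 -0.05] rot [-0.  0. -0.] w 0.01682313592483881
```

Request:
{"op": "send_rows", "data": {"series": [{"ax":0,"ay":0,"az":0,"dx":0,"dy":0.15,"dz":0,"hand":1},{"ax":0,"ay":0,"az":0,"dx":0,"dy":0.3,"dz":0,"hand":1},{"ax":0,"ay":0,"az":0,"dx":0,"dy":0.4,"dz":0,"hand":1},{"ax":0,"ay":0,"az":0,"dx":0,"dy":0.5,"dz":0,"hand":1}]}}

```text
clock: 15.1
eef_pos: [518.7, 167.9, 18.6]
tool_rot: [-3.142, 0.0, 1.656]
force: [-0.7, -0.4, -0.4]
width: -0.1
gripper_force: 0.5
```

Request:
{"op": "send_rows", "data": {"series": [{"ax":0,"ay":0,"az":0,"dx":0,"dy":0.1,"dz":0,"hand":1},{"ax":0,"ay":0,"az":0,"dx":0,"dy":0.2,"dz":0,"hand":1}]}}

```text
clock: 15.3
eef_pos: [520.7, 168.1, 18.6]
tool_rot: [-3.142, 0.0, 1.656]
force: [-0.5, -0.5, -0.2]
width: 0.1
gripper_force: 0.4
```

Request:
{"op": "send_rows", "data": {"series": [{"ax":0,"ay":0,"az":0,"dx":0,"dy":0.1,"dz":0,"hand":1},{"ax":0,"ay":0,"az":0,"dx":0,"dy":0.1,"dz":0,"hand":1}]}}

```text
clock: 15.5
eef_pos: [521.9, 168.2, 18.6]
tool_rot: [3.141, -0.0, 1.656]
force: [-0.1, -0.5, -0.9]
width: -0.0
gripper_force: 0.2
```

```bash
python3 -c "
from h import *
go([*b2w(-64.5,0),19])
d=get_image('scene');cv2.imwrite('pics/a7.png',cv2.resize(d['pixels'][260:345,225:340,::-1],None,fx=6,fy=6,interpolation=2))"
```

```text
t 15.5 blk [-64.2   0.2] z 18.6 F [-0.1 -0.5 -0.9] shift cm [-0.02 -0.03 -0.04] rot [ 0. -0. -0.] w -0.004213338218001008
```

View pics/a7.png

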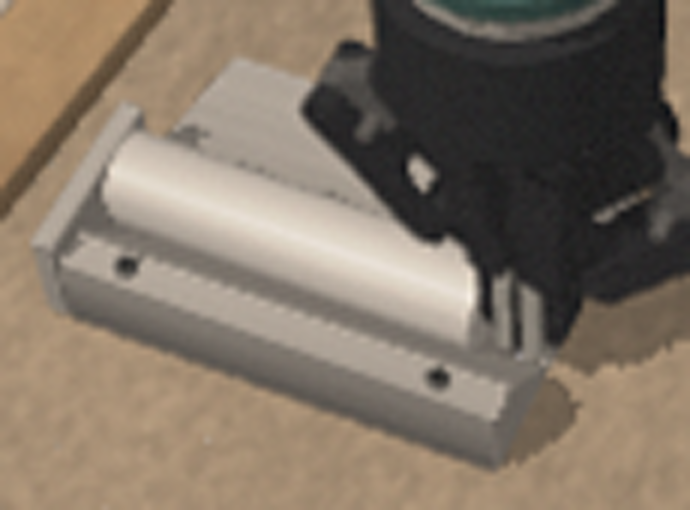

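The bar's far end, near (115,170), is very close to the stop. I'll push on in 1 mm steps until the force rises.

Request:
{"op": "send_rows", "data": {"series": [{"ax":0,"ay":0,"az":0,"dx":0,"dy":0.1,"dz":0,"hand":1},{"ax":0,"ay":0,"az":0,"dx":0,"dy":0.2,"dz":0,"hand":1}]}}

```text
clock: 15.75
eef_pos: [523.3, 168.3, 18.6]
tool_rot: [-3.141, 0.0, 1.656]
force: [-2.9, -0.9, 1.4]
width: 0.1
gripper_force: 2.1
```

Request:
{"op": "send_rows", "data": {"series": [{"ax":0,"ay":0,"az":0,"dx":0,"dy":0.1,"dz":0,"hand":1},{"ax":0,"ay":0,"az":0,"dx":0,"dy":0.1,"dz":0,"hand":1}]}}

```text
clock: 15.95
eef_pos: [523.4, 168.3, 18.5]
tool_rot: [-3.139, 0.0, 1.656]
force: [-5.3, 0.1, 2.8]
width: -0.5
gripper_force: 2.4
```

Request:
{"op": "send_rows", "data": {"series": [{"ax":0,"ay":0,"az":0,"dx":0,"dy":0.1,"dz":0,"hand":1},{"ax":0,"ay":0,"az":0,"dx":0,"dy":0.1,"dz":0,"hand":1}]}}

```text
clock: 16.15
eef_pos: [523.4, 168.2, 18.4]
tool_rot: [-3.137, 0.001, 1.656]
force: [-6.5, 0.2, 4.4]
width: -0.1
gripper_force: 3.4
```

The finger has stalled against the stop. Back off slowly, then rise.

Request:
{"op": "send_rows", "data": {"series": [{"ax":0,"ay":0,"az":0,"dx":0,"dy":-0.2,"dz":0,"hand":1},{"ax":0,"ay":0,"az":0,"dx":0,"dy":-0.5,"dz":0,"hand":1},{"ax":0,"ay":0,"az":0,"dx":0,"dy":-1.5,"dz":0,"hand":1},{"ax":0,"ay":0,"az":0,"dx":0,"dy":-3,"dz":0,"hand":1},{"ax":0,"ay":0,"az":0,"dx":0,"dy":-5,"dz":-3,"hand":1},{"ax":0,"ay":0,"az":0,"dx":0,"dy":-6,"dz":-7,"hand":1},{"ax":0,"ay":0,"az":0,"dx":-3,"dy":-6,"dz":-11,"hand":1},{"ax":0,"ay":0,"az":0,"dx":-7,"dy":-6,"dz":-13,"hand":1},{"ax":0,"ay":0,"az":0,"dx":-11,"dy":-6,"dz":-13,"hand":1},{"ax":0,"ay":0,"az":0,"dx":-11,"dy":-6,"dz":-13,"hand":1}]}}

```text
clock: 17.15
eef_pos: [475.7, 47.1, 149.4]
tool_rot: [3.14, 0.004, 1.646]
force: [-0.3, 0.1, 0.3]
width: -0.2
gripper_force: 0.0
```

```bash
python3 -c "
from h import *
d=get_image('top');e=get_image('scene');f=lambda d,a,b:cv2.resize(d['pixels'][a:a+80,b:b+100,::-1],None,fx=4,fy=4,interpolation=2)
cv2.imwrite('pics/a8.png',np.hstack([f(d,175,235),f(e,262,228)]))
for x in(70,-50):
  for D in(d,e):print(x,[w2px(D,[*b2w(x,0),z]).round(1).tolist() for z in(39,24)])"
```

```text
70 [[258.2, 184.1], [259.1, 185.3]]
70 [[243.8, 283.7], [244.9, 288.7]]
-50 [[262.1, 239.4], [262.9, 240.0]]
-50 [[305.3, 305.1], [305.6, 309.9]]
```

View pics/a8.png

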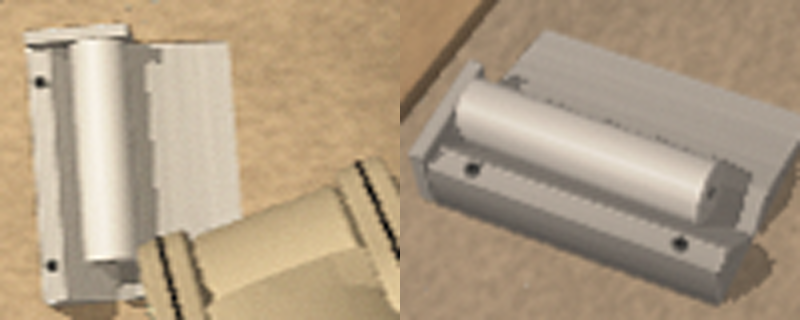

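The bar spans rows 184.5 to 240 in the top image, against 184.1 to 239.4 predicted for touching the stop. It is seated, and the robot is clear.

```bash
python3 -c "
from cell import *
print(finish_job())"
```

```text
the job is handed in; nothing more can be done
None
```

The bar was rolled up the ramp into the groove and slid along until it met the end stop; the job is handed in, with the arm clear and the bar within about 1 mm of the seat in the last top image (no verdict was returned).

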